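# Raise the fume hood sash to the green pointer

### The arm

A 6-joint arm with a two-finger parallel gripper is mounted at the origin on a cart in front of the work surface, level with it; the furniture and walls round the work are solid. World frame = base frame: x ahead of the robot, y to its left, z up, the work surface at z = 0. Lengths are in m, angles in rad, forces in N, time in s.
With the tool pointing down it reaches from about 0.25 to 0.775 m from the base axis. Payload 4 kg.
Tool frame: the origin (TCP) lies at the centre of the arm's flange, where the gripper is bolted on; the fingertips stand 199 mm ahead of it and the grasp point (between the pads) lies 180 mm ahead of it (robot.tcp_to_tips is the distance from the TCP to the fingertips, in m); z points along the fingers, y is the line along which they close (so a half turn about z gives the same grasp; the last joint's range is limited). The gripper opens to 94 mm and grips with 3 to 60 N. Pads are 16 mm wide; open, the fingers measure 119 mm over their backs; the gripper's body (75 mm by 177 mm) begins 78 mm behind the grasp point.
Start: joints at [1.145, 0.087, 1.371, -0, 1.684, -0.103], TCP at [0.174, 0.522, 0.405] pointing down, gripper open.
Joint ranges: [-3.1, 3.1], [-0.76, 2.03], [0.27, 2.55], [-1.08, 4.22], [0.17, 2.65], [-2.57, 2.57]. Speed limits (rad/s): [2.79, 2.79, 3.14, 3.14, 3.14, 3.14].

### API

Orientations are given as [roll, pitch, yaw] about the fixed x, y, z axes, in that order (R = Rz(yaw) Ry(pitch) Rx(roll)).
In Python, from bench import telemetry, snapshot, ticket, robot gives the robot as it stands.
- The arm moves only by the tool apply_moves, never from a script. Its argument "moves" is a list that holds one entry, the list of rows, each a list of 5 numbers: the shift along the tool's x, y, z in units of 50 mm (1.0 is 50 mm), then the turn about the tool's z in units of 10 degrees (1.0 is 10 degrees), then the closure, from 0 (fully open) to 1 (shut). A call has 1 to 10 rows; each row is the pose to reach, as a shift and turn from the pose commanded when the call began, along the tool's axes at that moment; what a row does not reach only later rows make up. A row lasts 1/8 s, in which the tool goes at most 62.5 mm and 10.7 degrees, less where a joint would pass 70% of its speed; a pose out of reach is approached as far as the arm can. A call with a gripper value outside its range is refused whole. The fingers move at their own pace and stop on an object; the grip force is fixed at half the most. Time passes only in rows, so rows that repeat a pose let the fingers close. It gives the time, the measured TCP pose, the force, the opening and the grip force at its end, in the units of the state.
- telemetry.get_obs(): the state, without advancing time (a new reading comes with each control period).
- snapshot(name): name is "scene" or "top" or "wrist"; returns a dict with "image" (384x512x3 uint8, red, green, blue), "fovy" (degrees; the focal length in pixels is half the picture's height over the tangent of half this angle, whatever the lens; pixels are square), "cx", "cy" (the principal point, pixels), "R" (3x3) and "t" (3): a world point X has camera coordinates R X + t. Camera axes: x right, y down, z forward; pixel columns grow to the right and rows downward; lengths in m; the calibration is good to about 2 mm. A picture is of the moment at which its call begins. There is no depth.
- ticket.close_job(): hands the job in; it is judged then, once.
The state is a dict: "time": time; "joint_positions": joint angles; "qvel": joint speeds; "joint_torque": joint torques, N m; "tool_pos": TCP position; "ee_rot": TCP orientation; "wrist_force": force on the tool from outside, world axes, zero at the start; "wrist_torque": the same for the moment, N m; "width": finger opening in m; "finger_force": force on a finger pad.
Only numpy, scipy, OpenCV 4.12 (cv2) and the standard library are available. Lean on these libraries where they do the work, as an engineer would, in place of code of your own. Each camera call takes 0.05 s, during which the arm holds its last target. There are 200 camera calls.

### The job

Raise the clear sash of the small white fume hood by pushing up under its blue lip until the lip is level with the green pointer on the hood's frame (not the orange one), and leave it standing there.

Things in the scene. Friction and masses are not known exactly. Their poses are not given: they have to be found in the camera images.
- sash_lip (a point): Mid front edge of the blue lip at the foot of the clear sash of a fixed white fume hood. Its x axis points level into the hood, y left along the lip, z up. Lip 170 mm long, 16 mm thick (8 mm below this point), round nose, 46 mm deep; the flat sash rises 165 mm behind it. Free space under and before the lip; a finger tilted 30 to 45 degrees, pointing down and inward, can push it up from the front.
- green_mark (a point): Inner tip of the green pointer, a 14 mm high clip on the hood's left front post (91 mm left of the lip's middle, 35 mm behind the lip's front edge). The sash_lip point is to come to this height. The pointer stays where it was set. A like orange pointer on the right post has nothing to do with this job.
- sash (a joint): Height of the sash above its lowest position, m, 0 to 0.19, growing as it rises; at 0 the sash_lip point is 0.128 m over the counter. It starts part open. Counterbalanced: it stays wherever it is left and takes about 3 to 5 N to move either way. The hood is 240 mm wide, 150 mm deep; below the sash a 90 mm high grey base, its front 54 mm behind the lip's front edge.

How it is judged:
At the end, for the whole second after the job is handed in: The sash stands still with the front edge of its lip within 15 mm of the height of the green pointer's tip (z of sash_lip in the frame of green_mark between -0.015 and 0.015 m and velocity of joint sash between -0.01 and 0.01 m/s); the robot touches nothing.
It also fails if it takes over 32 s, if anything falls off the work surface, if the arm or the gripper's body presses on something with over 40 N, if the wrist force passes 120 N, or if a joint passes its speed limit or range.

## Working session

There is one attempt and no reset: what is moved stays moved. The work goes in short steps, Python scripts to look and compute and a tool call to move; the robot and the scene stay as the last step left them, time stands still between calls to the robot, and variables do not carry over. Pictures are saved under pics/ and viewed, at most 10 in all, crops included, and the job is handed in when it is done.

Besides the shell and the picture viewer there is one more tool, called after "Emit:" as name(argument=value, ...), one argument or row to a line, values as JSON. apply_moves: Moves the arm, as the interface text tells. Its arguments: {"type":"object","properties":{"moves":{"type":"array","items":{"type":"array","items":{"type":"array","items":{"type":"number"}}}}},"required":["moves"]}

```bash
mkdir -p pics
python3 - <<'E'
from bench import telemetry, snapshot, robot
import cv2, numpy as np, pickle
o=telemetry.get_obs(); print(o)
ims=[]
for n in ["scene","top"]:
    s=snapshot(n); pickle.dump(s,open(n+".pkl","wb")); print(n,s["fovy"],s["cx"],s["cy"],np.round(s["R"],3).tolist(),np.round(s["t"],3))
    cv2.imwrite(f"pics/{n}0.png",s["image"][:,:,::-1])
E
```

```text
{'time': 0.0, 'joint_positions': array([ 1.14491976e+00,  8.79763057e-02,  1.37223431e+00,  2.95448671e-05,
        1.68358607e+00, -1.03108147e-01]), 'qvel': array([ 0.00124049, -0.00108337, -0.0007763 ,  0.00073616, -0.00107481,
        0.00100261]), 'joint_torque': array([-3.00606371e-04, -3.40171123e+01, -3.02434945e+01,  7.17259292e-02,
        3.27352574e-02, -1.44797241e-04]), 'tool_pos': array([0.17441834, 0.52150373, 0.40350217]), 'ee_rot': array([-3.13940336e+00, -2.56058744e-04,  2.81882724e+00]), 'wrist_force': array([-0.05064475, -0.192539  ,  0.87272833]), 'wrist_torque': array([-0.02551041, -0.00595242,  0.00158896]), 'finger_force': 0.0, 'width': 0.09406385341028621}
scene 42.677713431321145 249.86855079780133 196.65560129796947 [[0.785, -0.619, -0.017], [-0.319, -0.381, -0.868], [0.531, 0.686, -0.497]] [-0.183  0.406  0.463]
top 48.75571754402762 261.0290017240086 197.8621411862608 [[-0.24, -0.971, 0.006], [-0.939, 0.23, -0.256], [0.247, -0.067, -0.967]] [0.419 0.458 0.89 ]
```

View pics/scene0.png

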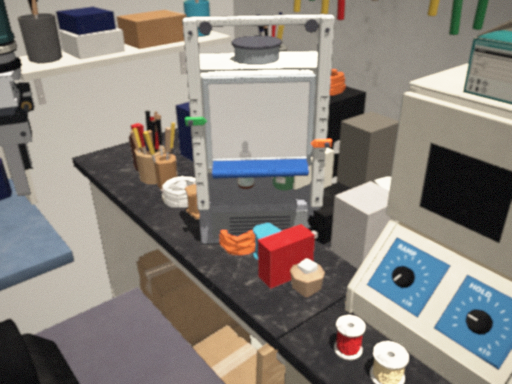

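View pics/top0.png

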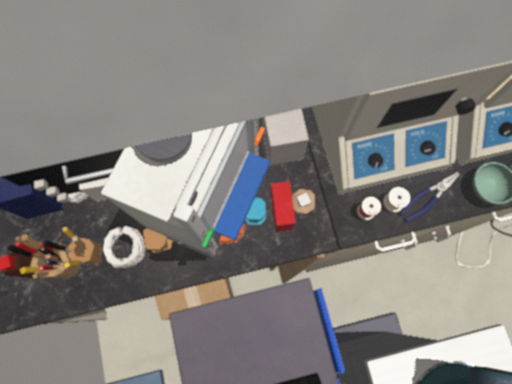

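The scene view shows the blue lip at about rows 157-178, cols 212-308, and the green clip at (196,121). In the top view the lip runs from (267,157) to (217,235) and the green clip is at (208,240). Next I'll triangulate these.

```bash
cat > h.py <<'E'
import numpy as np, cv2, pickle
def K(s):
    f=s["image"].shape[0]/2/np.tan(np.radians(s["fovy"]/2)); return np.array([[f,0,s["cx"]],[0,f,s["cy"]],[0,0,1]])
def P(s): return K(s)@np.c_[s["R"],s["t"]]
def proj(s,X):
    x=P(s)@np.r_[X,1]; return x[:2]/x[2]
def tri(a,pa,b,pb):
    X=cv2.triangulatePoints(P(a),P(b),np.array(pa,float).reshape(2,1),np.array(pb,float).reshape(2,1))[:,0]; X=X[:3]/X[3]
    return X,np.linalg.norm(proj(a,X)-pa),np.linalg.norm(proj(b,X)-pb)
def ray(s,p):
    d=s["R"].T@np.linalg.solve(K(s),[p[0],p[1],1.]); return -s["R"].T@s["t"],d
def mask(s,lo,hi):
    return cv2.inRange(cv2.cvtColor(s["image"],cv2.COLOR_RGB2HSV),lo,hi)
E
python3 - <<'E'
from h import *
for n in ["scene","top"]:
    s=pickle.load(open(n+".pkl","rb"))
    for nm,lo,hi in [("blue",(105,120,90),(120,255,255)),("green",(50,120,80),(80,255,255)),("orange",(3,150,150),(15,255,255))]:
        m=mask(s,lo,hi)
        for c in cv2.findContours(m,cv2.RETR_EXTERNAL,cv2.CHAIN_APPROX_NONE)[0]:
            a=cv2.contourArea(c)
            if a<15: continue
            print(n,nm,a,cv2.boundingRect(c),cv2.approxPolyDP(c,2.,True)[:,0].tolist())
a=pickle.load(open("scene.pkl","rb"))["image"][95:210,170:340,::-1];b=pickle.load(open("top.pkl","rb"))["image"][110:260,150:300,::-1]
a=cv2.resize(a,(600,406),interpolation=cv2.INTER_CUBIC)
b=cv2.resize(b,None,fx=4,fy=4,interpolation=cv2.INTER_CUBIC)
cv2.imwrite("pics/a.png",a);cv2.imwrite("pics/b.png",b)
E
```

```text
scene blue 1402.0 (212, 159, 96, 19) [[307, 164], [304, 159], [217, 161], [213, 164], [212, 174], [214, 177], [306, 174]]
scene blue 57.5 (67, 9, 38, 6) [[104, 11], [86, 9], [67, 12], [82, 14], [92, 12], [91, 10]]
scene green 82.5 (184, 116, 22, 9) [[184, 118], [186, 124], [188, 119], [192, 119], [194, 124], [205, 121], [203, 118]]
scene green 86.0 (477, 0, 10, 29) [[486, 0], [483, 1], [477, 28], [482, 21]]
scene green 115.5 (453, 0, 9, 34) [[461, 0], [457, 0], [453, 33], [457, 31], [460, 8], [458, 5]]
scene orange 625.0 (220, 230, 35, 25) [[221, 230], [220, 244], [229, 252], [244, 254], [254, 249], [254, 236], [251, 230], [237, 237], [228, 234], [226, 230]]
scene orange 80.0 (312, 138, 20, 9) [[331, 139], [314, 140], [312, 144], [324, 146], [324, 142], [328, 141], [330, 145]]
scene orange 248.0 (330, 70, 15, 25) [[341, 72], [332, 70], [335, 74], [331, 76], [330, 94], [340, 92], [344, 87]]
top blue 495.5 (315, 289, 30, 85) [[319, 289], [315, 292], [335, 360], [336, 372], [341, 373], [344, 369]]
top blue 1842.0 (215, 153, 55, 86) [[250, 153], [215, 228], [216, 232], [233, 238], [244, 220], [269, 162]]
top green 67.0 (202, 228, 12, 20) [[212, 228], [202, 244], [204, 247], [213, 231]]
top orange 43.5 (220, 236, 13, 7) [[220, 237], [220, 242], [232, 241]]
top orange 18.0 (238, 227, 6, 13) [[243, 227], [238, 239]]
top orange 63.5 (255, 127, 10, 18) [[263, 127], [260, 127], [255, 144], [261, 137]]
```

View pics/a.png

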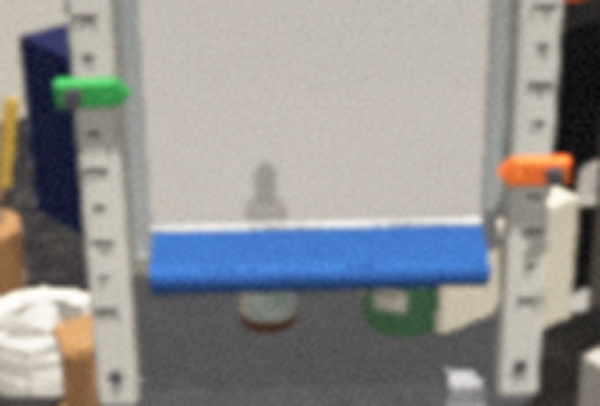

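View pics/b.png

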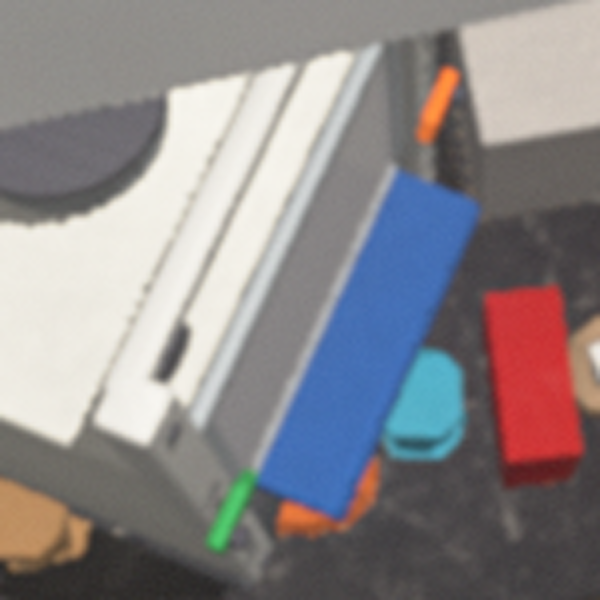

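The crops show the lip front corners: scene bottom silhouette (213,177) left and (308,174) right; top view (237,239) left and (270,162) right. The green tip is at scene (207,121) and top (213,228).

Run:
```python
from h import *
a=pickle.load(open("scene.pkl","rb"));b=pickle.load(open("top.pkl","rb"))
fa=K(a)[0,0];fb=K(b)[0,0]; print("f",fa,fb)
pL=(213.1,177.2);pR=(308,173.8);tL=np.array((237,239.2));tR=np.array((270,162.))
L=tri(a,pL,b,tL)[0];R=tri(a,pR,b,tR)[0]
for it in range(3):
    za=(a["R"]@((L+R)/2)+a["t"])[2]; zb=(b["R"]@((L+R)/2)+b["t"])[2]
    off=.008*fa/za; e=tR-tL; n=np.array([-e[1],e[0]])/np.linalg.norm(e); n*=np.sign(n@[1,.4])*.008*fb/zb
    l=tri(a,(pL[0],pL[1]-off),b,tL-n); r=tri(a,(pR[0],pR[1]-off),b,tR-n); L,R=l[0],r[0]
print(l,r,np.linalg.norm(L-R))
y=(L-R)*[1,1,0]; y/=np.linalg.norm(y); x=np.array([y[1],-y[0],0]); lip=(L+R)/2-.008*x
print("x into hood",x,"yaw",np.degrees(np.arctan2(x[1],x[0])),"lip",lip)
print("green",g:=tri(a,(206.8,121.1),b,(213,228.2)))
print("green expected xy",(lip+.091*y+.035*x))
G=lip+.091*y+.035*x
for z in np.arange(.2,.4,.02): print(z,proj(a,[*G[:2],z]),proj(b,[*G[:2],z]))
```

```text
f 491.46944500699544 423.69679243498507
(array([0.450337  , 0.375914  , 0.18571951]), np.float64(0.042086604157941264), np.float64(0.05294687939363041)) (array([0.58580768, 0.27756135, 0.18597995]), np.float64(0.5409860418725989), np.float64(0.6572296320204893)) 0.1674085279306546
x into hood [0.58750154 0.80922305 0.        ] yaw 54.02009068820323 lip [0.51337233 0.32026389 0.18584973]
green (array([0.46016497, 0.403123  , 0.27152051]), np.float64(0.6799311997618954), np.float64(0.9339106041203363))
green expected xy [0.46029558 0.40204933 0.18584973]
0.2 [208.94622308 158.92890088] [217.77934457 234.40326135]
0.22 [208.29507731 148.74336502] [216.75257251 232.48756506]
0.24 [207.62894681 138.3234307 ] [215.67254163 230.47250134]
0.26 [206.94730829 127.66091247] [214.53499781 228.35013304]
0.27999999999999997 [206.24961382 116.74723924] [213.33522141 226.11165454]
0.29999999999999993 [205.53528933 105.57343134] [212.06796191 223.74726967]
0.31999999999999995 [204.80373308  94.13007587] [210.72736102 221.24604838]
0.33999999999999997 [204.05431392  82.40730025] [209.30686218 218.59575778]
0.35999999999999993 [203.28636952  70.39474379] [207.7991033  215.78266206]
0.3799999999999999 [202.49920437  58.08152718] [206.19578911 212.79128438]
```

Emit:
apply_moves(
  moves=[
    [[-0.8,-0.7,0.1,1,0],[-1.6,-1.4,0.2,2,0],[-2.4,-2.0,0.3,3,0],[-3.2,-2.5,0.4,4,0],[-3.9,-3.0,0.5,5,0],[-4.6,-3.5,0.6,6.2,0],[-5.3,-3.9,0.7,7.3,0],[-6.0,-4.3,0.8,8.5,0],[-6.6,-4.7,0.87,9.6,0],[-6.74,-4.71,0.87,10.6,0]],
  ],
)

```text
time: 1.35
tool_pos: [0.4202, 0.1896, 0.3601]
ee_rot: [-3.141, 0.002, 0.999]
wrist_force: [-0.6, 0.6, 0.4]
width: 0.0938
finger_force: 0.0
```

Run:
```python
from bench import telemetry, snapshot, robot
import cv2, numpy as np, pickle
o=telemetry.get_obs(); print(o["time"],o["tool_pos"],o["ee_rot"],o["joint_positions"],o["wrist_force"],robot.__dict__ if hasattr(robot,'__dict__') else robot)
a=snapshot("scene")["image"];b=snapshot("wrist");pickle.dump(b,open("wrist.pkl","wb"))
cv2.imwrite("pics/c.png",cv2.resize(np.hstack([a[:,100:400],b["image"][:,50:450]]),(800,439))[:,:,::-1])
```

```text
1.35 [0.42024387 0.18960478 0.36013141] [-3.14068737e+00  1.77153375e-03  9.99092928e-01] [ 3.00903230e-01 -9.89792853e-02  1.64410146e+00 -4.45514919e-04
  1.59840942e+00  8.72595562e-01] [-0.59926648  0.63853019  0.43132871] {}
```

View pics/c.png

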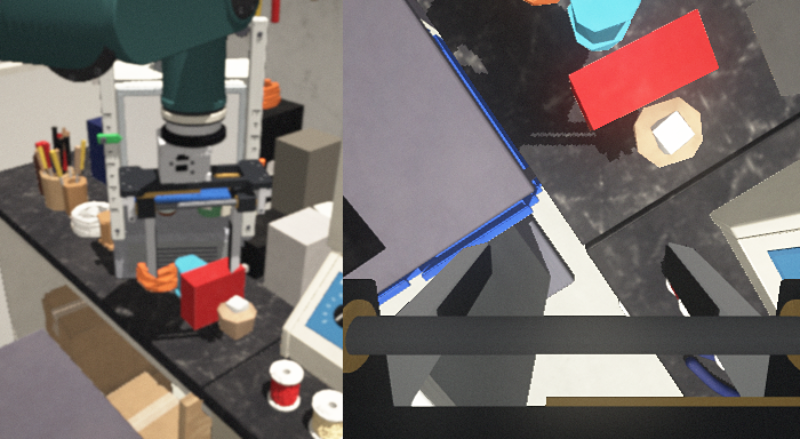

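The picture shows the gripper has a wide black crosspiece with upward-facing wings either side of its central body. A wing could push up under the lip even with the tool vertical. Next I'll measure the wing height and check the floor objects.

Run:
```python
from bench import telemetry, snapshot
from h import *
o=telemetry.get_obs(); p=o["tool_pos"]; yaw=o["ee_rot"][2]; X=np.array([np.cos(yaw),np.sin(yaw),0]);Y=np.array([X[1],-X[0],0])
s=snapshot("scene"); im=s["image"][:,:,::-1].copy()
c=cv2.resize(im[110:240,170:350],(720,520),interpolation=cv2.INTER_CUBIC)
for d in (0,.04,.06,.08,.10,.12,.199):
    for w in (-.0885,.0885):
        q=proj(s,p+w*Y-X*.0375*0-np.array([0,0,d])); u=tuple(int(v) for v in ((q-[170,110])*4))
        cv2.circle(c,u,3,(0,0,255),-1); cv2.putText(c,str(d),(u[0]+5,u[1]+4),0,.45,(0,255,255),1)
cv2.imwrite("pics/d.png",c)
a=pickle.load(open("scene.pkl","rb"));b=pickle.load(open("top.pkl","rb"))
lip=np.array([.5134,.3203]);xh=np.array([.5875,.8092]);yh=np.array([-.8092,.5875])
def onz(s,q,z):
    o,d=ray(s,q); k=(z-o[2])/d[2]; w=(o+k*d)[:2]-lip; return np.round([w@xh,w@yh],3)
# top-view outlines of floor things on planes
for nm,pts in {"cyan":[(248,200),(257,197),(266,203),(266,218),(256,225),(247,222)],"red":[(271,183),(290,181),(295,225),(275,229)],"orange":[(220,236),(221,243),(233,242),(244,228)],"tan":[(293,190),(315,190),(315,212),(293,212)]}.items():
    for z in (0.,.04,.08): print(nm,z,[onz(b,q,z).tolist() for q in pts])
print("redtop tri",tri(a,(259,247),b,(271,183)),tri(a,(313,227),b,(290,181)))
for q in [(260,284),(273,285)]: print(onz(a,q,0))
```

```text
cyan 0.0 [[0.033, -0.037], [0.016, -0.052], [-0.01, -0.046], [-0.023, -0.013], [-0.008, 0.012], [0.014, 0.013]]
cyan 0.04 [[0.028, -0.028], [0.012, -0.042], [-0.013, -0.037], [-0.026, -0.004], [-0.011, 0.019], [0.01, 0.02]]
cyan 0.08 [[0.023, -0.019], [0.007, -0.032], [-0.016, -0.027], [-0.028, 0.004], [-0.014, 0.026], [0.006, 0.027]]
red 0.0 [[-0.002, -0.097], [-0.043, -0.119], [-0.092, -0.023], [-0.053, 0.004]]
red 0.04 [[-0.006, -0.085], [-0.045, -0.106], [-0.092, -0.014], [-0.054, 0.011]]
red 0.08 [[-0.009, -0.074], [-0.046, -0.094], [-0.092, -0.005], [-0.055, 0.019]]
orange 0.0 [[0.06, 0.067], [0.051, 0.082], [0.026, 0.069], [0.015, 0.029]]
orange 0.04 [[0.054, 0.072], [0.046, 0.086], [0.022, 0.074], [0.011, 0.035]]
orange 0.08 [[0.048, 0.077], [0.04, 0.09], [0.017, 0.079], [0.007, 0.042]]
tan 0.0 [[-0.058, -0.101], [-0.106, -0.121], [-0.125, -0.07], [-0.077, -0.05]]
tan 0.04 [[-0.059, -0.089], [-0.106, -0.108], [-0.123, -0.059], [-0.077, -0.04]]
tan 0.08 [[-0.06, -0.077], [-0.105, -0.095], [-0.122, -0.049], [-0.078, -0.031]]
redtop tri (array([0.52975369, 0.29088482, 0.05223476]), np.float64(20.151578698766386), np.float64(22.060845205077555)) (array([0.55736871, 0.23011682, 0.0996759 ]), np.float64(0.4088895381483721), np.float64(0.45058992251620344))
[-0.076  0.007]
[-0.081 -0.016]
```

View pics/d.png

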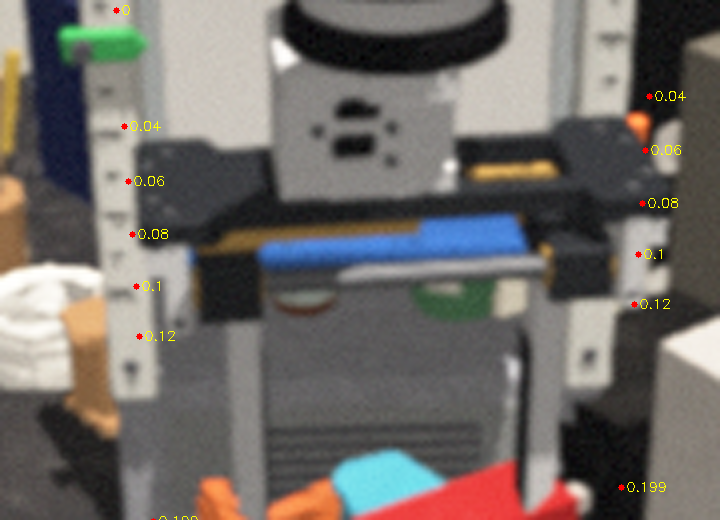

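Emit:
apply_moves(
  moves=[
    [[0,-0.4,0,-1,1],[0,-0.8,0,-2,1],[-0.1,-1.1,0,-3,1],[-0.13,-1.13,0.2,-4,1],[-0.13,-1.13,0.4,-5,1],[-0.13,-1.13,0.6,-6,1],[-0.13,-1.13,0.8,-7,1],[-0.13,-1.13,1.0,-8,1],[-0.13,-1.13,1.2,-8.8,1],[-0.13,-1.13,1.2,-8.8,1]],
  ],
)

```text
time: 2.75
tool_pos: [0.3673, 0.2163, 0.3003]
ee_rot: [-3.14, -0.001, 2.546]
wrist_force: [-0.9, -0.0, 0.1]
width: 0.0007
finger_force: 0.0
```

Emit:
apply_moves(
  moves=[
    [[0,0,0.5,0.19,1],[0,0,1.0,0.19,1],[0,0,1.4,0.19,1],[0,0,1.53,0.19,1],[0,0,1.53,0.19,1]],
  ],
)

```text
time: 3.38
tool_pos: [0.3681, 0.2162, 0.225]
ee_rot: [3.141, -0.0, 2.511]
wrist_force: [1.0, 0.2, 1.1]
width: 0.0005
finger_force: 0.0
```

```bash
cat >> h.py <<'E'
lip=np.array([.5134,.3203,.1858]);xh=np.array([.5875,.8092,0]);yh=np.array([-.8092,.5875,0])
def state():
    from bench import telemetry
    o=telemetry.get_obs();w=o["tool_pos"]-lip; y=o["ee_rot"][2]
    print(o["time"],"hood xyz",np.round([w@xh,w@yh,o["tool_pos"][2]],4),"yaw",np.degrees(y),"F",np.round(o["wrist_force"],1),o["tool_pos"])
    X=np.array([np.cos(y),np.sin(y),0]);Y=np.array([X[1],-X[0],0]); print("tool axes per hood x:",xh@X,xh@Y," hood y:",yh@X,yh@Y)
E
python3 - <<'E'
from h import *; from bench import snapshot
state()
s=snapshot("scene"); cv2.imwrite("pics/e.png",cv2.resize(s["image"][100:300,150:400,::-1],(750,600),interpolation=cv2.INTER_CUBIC))
E
```

```text
3.375 hood xyz [-0.1696  0.0564  0.225 ] yaw 143.89177772269133 F [1.  0.2 1.1] [0.36809038 0.21617547 0.22498964]
tool axes per hood x: 0.0022271382515245395 0.9999779646848268  hood y: 0.9999779646848268 -0.0022271382515245243
```

View pics/e.png

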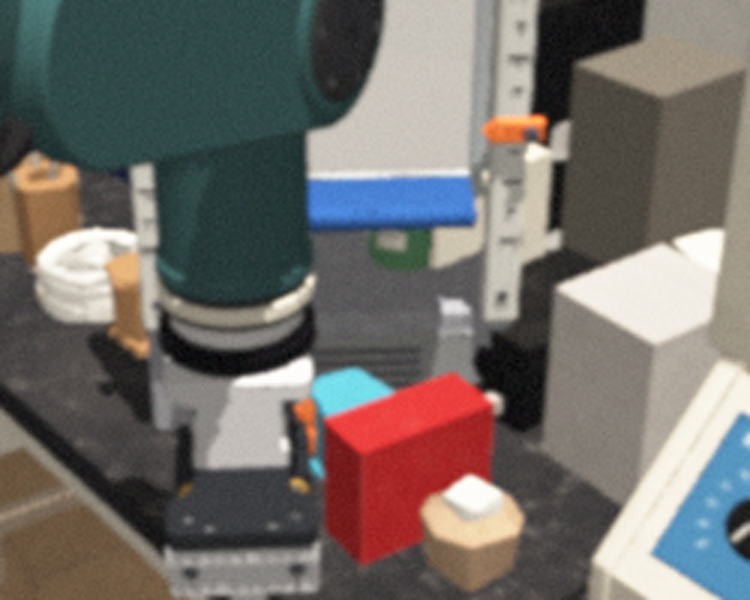

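The wing is lined up in front of the lip and left of the red box, with the fingers closed. Next I'll slide it in under the lip.

Emit:
apply_moves(
  moves=[
    [[0,0.3,0,0,1],[0,0.6,0,0,1],[0,0.9,0,0,1],[0,1.2,0,0,1],[0,1.5,0,0,1],[0,1.5,0,0,1]],
  ],
)

```text
time: 4.18
tool_pos: [0.4129, 0.2774, 0.2246]
ee_rot: [3.142, -0.0, 2.512]
wrist_force: [0.3, 0.1, -0.3]
width: 0.0006
finger_force: 0.0
```

Emit:
apply_moves(
  moves=[
    [[0,0.2,0,0,1],[0,0.4,0,0,1],[0,0.59,0,0,1],[0,0.59,0,0,1]],
  ],
)

```text
time: 4.68
tool_pos: [0.4301, 0.3009, 0.2248]
ee_rot: [3.141, 0.0, 2.512]
wrist_force: [-0.3, -0.4, -0.6]
width: 0.0004
finger_force: 0.0
```

Run:
```python
from h import *; from bench import snapshot
state()
s=snapshot("scene"); t=snapshot("top")
cv2.imwrite("pics/f.png",np.hstack([cv2.resize(s["image"][60:260,130:330,::-1],(400,400)),cv2.resize(t["image"][80:280,130:330,::-1],(400,400))]))
```

```text
4.675 hood xyz [-0.0646  0.056   0.2248] yaw 143.91131192441202 F [-0.3 -0.4 -0.6] [0.43008707 0.30089698 0.22476766]
tool axes per hood x: 0.0018862095045512968 0.9999786658792802  hood y: 0.9999786658792802 -0.0018862095045513172
```

View pics/f.png

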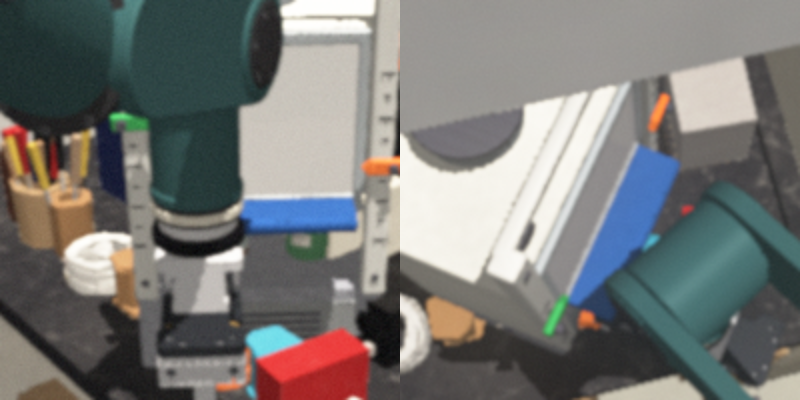

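Nothing touched, and the wing is under the lip with the arm clear of the hood in the top view. Now I'll raise slowly and watch the force.

Emit:
apply_moves(
  moves=[
    [[0,0,-0.1,0,1],[0,0,-0.2,0,1]],
  ],
)

```text
time: 5.03
tool_pos: [0.4296, 0.3003, 0.2351]
ee_rot: [3.142, 0.0, 2.511]
wrist_force: [0.6, 1.0, -3.3]
width: 0.0004
finger_force: 0.0
```

Emit:
apply_moves(
  moves=[
    [[0,0,-0.08,0,1],[0,0,-0.16,0,1]],
  ],
)

```text
time: 5.28
tool_pos: [0.4295, 0.3002, 0.2425]
ee_rot: [-3.141, -0.0, 2.511]
wrist_force: [1.9, -0.3, -3.2]
width: 0.0002
finger_force: 0.0
```

Emit:
apply_moves(
  moves=[
    [[0,0,-0.08,0,1],[0,0,-0.16,0,1]],
  ],
)

```text
time: 5.52
tool_pos: [0.4295, 0.3002, 0.2506]
ee_rot: [-3.141, -0.0, 2.511]
wrist_force: [0.5, -0.4, -4.1]
width: 0.0004
finger_force: 0.0
```

Emit:
apply_moves(
  moves=[
    [[0,0,-0.12,0,1],[0,0,-0.24,0,1],[0,0,-0.36,0,1],[0,0,-0.48,0,1],[0,0,-0.6,0,1],[0,0,-0.72,0,1],[0,0,-0.84,0,1],[0,0,-0.96,0,1],[0,0,-1.08,0,1],[0,0,-1.08,0,1]],
  ],
)

```text
time: 6.78
tool_pos: [0.43, 0.3007, 0.3059]
ee_rot: [3.139, 0.001, 2.511]
wrist_force: [-0.0, -0.1, -0.7]
width: 0.0006
finger_force: 0.0
```

```bash
cat > m.py <<'E'
from h import *; from bench import snapshot
state()
s=snapshot("scene"); m=mask(s,(105,120,90),(120,255,255)); m[:60]=0; m[:,:200]=0; m[:,340:]=0
c=max(cv2.findContours(m,cv2.RETR_EXTERNAL,cv2.CHAIN_APPROX_NONE)[0],key=cv2.contourArea)
print(cv2.boundingRect(c),cv2.approxPolyDP(c,2.,True)[:,0].tolist())
pickle.dump(s,open("now.pkl","wb"))
# predicted lower silhouette near the right end, and measured bottom edge by column
for col in (270,280,290,300):
    r=np.nonzero(m[:,col])[0]
    if len(r): 
        # height z for which nose-axis point hitting this column projects 8 mm above bottom row
        best=None
        for z in np.arange(.15,.34,.0005):
            o,y=min(((abs(proj(s,lip+.008*xh+yy*yh+[0,0,z-lip[2]])[0]-col),yy) for yy in np.arange(-.09,.09,.005)))
            A=lip+.008*xh+y*yh; A=np.array([A[0],A[1],z]); q=proj(s,A)[1]+.008*K(s)[0,0]/(s["R"]@A+s["t"])[2]
            if best is None or abs(q-(r.max()+1))<best[0]: best=(abs(q-(r.max()+1)),z)
        print(col,r.max(),best)
E
python3 m.py
```

```text
6.775 hood xyz [-0.0648  0.0559  0.3059] yaw 143.88806165882178 F [-0.  -0.1 -0.7] [0.43004729 0.30070229 0.30594722]
tool axes per hood x: 0.002291994367376209 0.9999778181348924  hood y: 0.9999778181348925 -0.0022919943673762075
(251, 123, 59, 16) [[251, 124], [253, 138], [309, 136], [307, 123]]
270 138 (np.float64(0.11924415470409144), np.float64(0.25550000000000006))
280 138 (np.float64(0.05951236120799308), np.float64(0.25450000000000006))
290 137 (np.float64(0.030389803739666377), np.float64(0.2560000000000001))
300 137 (np.float64(0.12264708181220385), np.float64(0.25550000000000006))
```

The lip is now at z ≈ 0.255 and the green tip is at 0.2715, so it needs 16 mm more.

Emit:
apply_moves(
  moves=[
    [[0,0,-0.1,0,1],[0,0,-0.2,0,1],[0,0,-0.28,0,1],[0,0,-0.33,0,1],[0,0,-0.33,0,1]],
  ],
)

```text
time: 7.45
tool_pos: [0.4297, 0.3004, 0.3218]
ee_rot: [3.141, 0.0, 2.511]
wrist_force: [-0.6, -0.6, -1.1]
width: 0.0001
finger_force: 0.0
```

```bash
python3 m.py
```

```text
7.45 hood xyz [-0.0652  0.0561  0.3218] yaw 143.89354073327124 F [-0.6 -0.6 -1.1] [0.42970589 0.30044656 0.32177193]
tool axes per hood x: 0.002196368589141884 0.9999780327412301  hood y: 0.9999780327412302 -0.002196368589141927
(250, 114, 61, 17) [[310, 126], [307, 114], [253, 115], [250, 124], [253, 130], [299, 129]]
270 129 (np.float64(0.08527227128865889), np.float64(0.2715000000000001))
280 129 (np.float64(0.0005378290933322205), np.float64(0.27100000000000013))
290 129 (np.float64(0.004477329648608475), np.float64(0.2705000000000001))
300 128 (np.float64(0.09916342497905362), np.float64(0.27200000000000013))
```

The lip is level with the green tip. Next I'll lower the wing clear by about 18 mm and back out.

Emit:
apply_moves(
  moves=[
    [[0,0,0.1,0,1],[0,0,0.2,0,1],[0,0,0.4,0,1],[0,-0.3,0.4,0,1],[0,-0.8,0.4,0,1],[0,-1.4,0.4,0,1],[0,-2.0,0.4,0,1],[0,-2.6,0.4,0,1],[0,-3.0,0.4,0,1],[0,-3.0,0.4,0,1]],
  ],
)

```text
time: 8.75
tool_pos: [0.3403, 0.1783, 0.3012]
ee_rot: [3.141, 0.0, 2.51]
wrist_force: [0.1, -0.1, 0.1]
width: 0.0003
finger_force: 0.0
```

```bash
python3 m.py
python3 - <<'E'
from h import *
s=pickle.load(open("now.pkl","rb")); cv2.imwrite("pics/g.png",cv2.resize(s["image"][80:260,140:380,::-1],(800,600),interpolation=cv2.INTER_CUBIC))
E
```

```text
8.75 hood xyz [-0.2166  0.0566  0.3012] yaw 143.8043136332409 F [ 0.1 -0.1  0.1] [0.34033621 0.17827811 0.30123738]
tool axes per hood x: 0.00375363776414805 0.9999733997479812  hood y: 0.999973399747981 -0.003753637764148056
(252, 114, 59, 17) [[310, 122], [307, 114], [252, 115], [253, 128], [256, 130], [309, 128]]
270 129 (np.float64(0.08527227128865889), np.float64(0.2715000000000001))
280 129 (np.float64(0.0005378290933322205), np.float64(0.27100000000000013))
290 129 (np.float64(0.004477329648608475), np.float64(0.2705000000000001))
300 128 (np.float64(0.09916342497905362), np.float64(0.27200000000000013))
```

View pics/g.png

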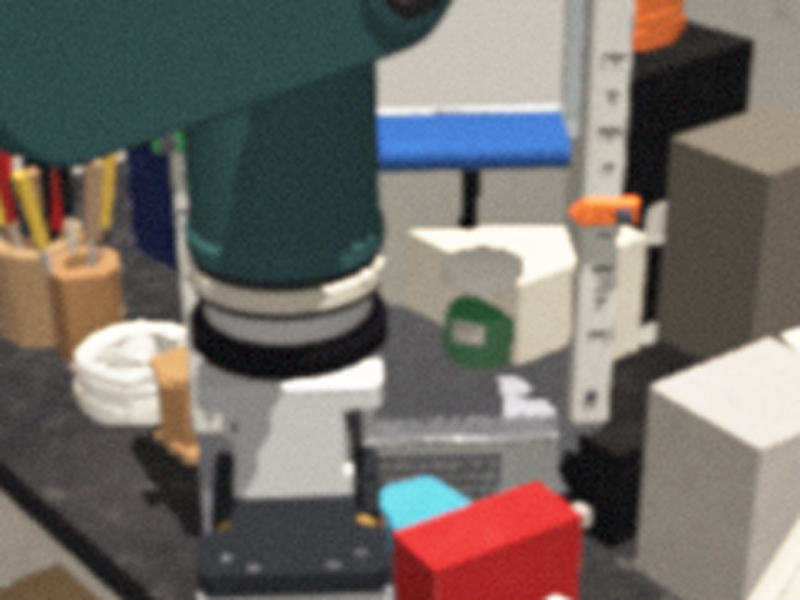

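The sash stayed up with its lip at z ≈ 0.271, and the robot is clear of everything with wrist force near zero.

```bash
python3 -c "
from bench import ticket
print(ticket.close_job())"
```

```text
the job is handed in; nothing more can be done
None
```

The sash stands with its blue lip at z ≈ 0.271 m, level with the green pointer's tip (≈ 0.2715 m), and the job is handed in with the arm backed clear; the tool could not tilt, so I lifted the lip from below with the side wing of the gripper's body, not a tilted finger, at about 4 N.

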